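Close up the record-card tray

TASK

Close up the record-card tray on the desk: pull the follower block's lock slide back to free it, slide the block up until its sprung plate pushes the two card boxes tight together against the end stop, with the springs partly compressed (about half of their travel, neither slack nor squeezed solid). Then push the lock slide fully home again so the block is held there, and let go. The lock only goes home where its bolt finds a gap between hidden pins, so feel for it; keep the boxes upright and leave the other things on the desk where they are.

Things in the scene. Friction and masses are not known exactly. Their poses are not given: they have to be found in the camera images.
- rack: Grey metal card tray, 160 x 390 mm, fixed to the desk. Origin at desk level, floor 12 mm above it; z up. y is along the row: the follower block slides to +y, towards the end stop. x is across: the lock slide goes home to +x, free to -x. On the +x side (x = 47 to 80 mm) runs a covered rail housing 85 mm high, with a row of upright 4 mm square steel pins hidden inside (see lock)
- knob_top (a point): Centre of the top of the lock slide's black grip, on the follower block: an upright block 30 mm along rack x, 22 mm along rack y, 70 to 130 mm above the desk, sides free (when home, the rail cover's edge is 59 mm to +x of its centre, below the grip's upper half). Holding the grip, one can also slide the whole block along
- lock (a joint): Lock slide: 0 = home, 22 mm = pulled back to its stop; friction 2 N. Above 14 mm its 5 mm bolt clears the pins; flat-ended, on a pin it stops at about 12 mm; it reaches 0 only between two pins (play 1.5 mm either way). Two pins hold the start; from some 50 mm of block travel on, pins stand every 12 mm wherever the row can be held, but where this row begins is unknown (+-6 mm, differs, unseen)
- carriage (a joint): Follower block (black, 100 mm across, 86 mm long, 60 mm high): 0 = its start, grows to 165 mm as it slides along rack +y towards the end stop. Friction about 5 N; stronger spring push creeps it back while unlocked and not held. Metres
- plate (a joint): Sprung aluminium pressure plate in front of the block, 110 mm wide, top 114 mm above the desk: 0 = springs slack, 30 mm = squeezed solid. 350 N/m. Metres
- plate_face (a point): Middle of the plate's face towards the boxes, 70 mm above the desk, 85 mm along rack +y from the grip's centre when the springs are slack (less as they compress)
- end_face (a point): Middle of the end stop's face towards the boxes, 70 mm above the desk; the end stop is a fixed upright grey plate, its place along the tray differs. Its axes are the rack's. With the row closed the two faces are 90 mm apart
- file_wide: White card box, 110 deep x 50 (along the row) x 120 mm high, loose, standing in the tray next to the end stop, about 0.25 kg. Origin at the centre of its underside
- file_slim: White card box, 110 deep x 40 (along the row) x 120 mm high, loose, standing between the wide one and the plate, with gaps, about 0.25 kg. Origin at the centre of its underside
- sanitizer: Clear bottle, 52 mm across, 150 mm high; bystander
- mug: White mug, 80 mm across, 90 mm high; bystander
- stapler: Black stapler, 140 mm long, 36 mm wide, 50 mm high, in front of the tray; bystander
- stamp: Rubber stamp with wooden grip, 40 x 70 mm, 87 mm high, behind the tray; bystander
- pen_cup: Dark steel cup with pens, 76 mm across, 150 mm high; bystander
- calculator: Grey calculator, 150 x 90 x 20 mm; bystander
Not all that is in view belongs to the job. What is shaped like the file_wide but purple or red is not meant.

How it is judged:
By the outcome, as a careful person would: the job done as asked, in the order asked, and still so for the second after the job is handed in, with the robot touching nothing.
It also fails if it takes over 48 s, if anything falls off the work surface, if the arm or the gripper's body presses on something with over 40 N, if the wrist force passes 120 N, or if a joint passes its speed limit or range.

ROBOT

A 7-joint arm with a two-finger parallel gripper is mounted at the origin on the work surface. World frame = base frame: x ahead of the robot, y to its left, z up, the work surface at z = 0. Lengths are in m, angles in rad, forces in N, time in s.
With the tool pointing down it reaches from about 0.425 to 0.925 m from the base axis. Payload 6.8 kg.
Tool frame: the origin (TCP) lies on the centre line of the jaws, within the pads' length; the fingertips stand 17 mm ahead of it and the grasp point (between the pads) lies 2 mm behind it; z points along the fingers, x is the direction in which the jaws open and shut, and the axes are right-handed (so a half turn about z gives the same grasp; the last joint's range is limited). The gripper opens to 88 mm and grips with 3 to 60 N. Pads are 20 mm wide; open, the fingers measure 115 mm over their backs; the gripper's body (75 mm by 178 mm) begins 61 mm behind the grasp point.
Start: joints at [-1.272, 0.477, 0.022, 1.555, -0.011, 1.109, -0.083], TCP at [0.267, 0.62, 0.24] pointing down, gripper open.
Joint ranges: [-2.96, 2.96], [-0.34, 2.1], [-1.41, 1.46], [0.24, 2.44], [-1.37, 4.51], [0.17, 1.92], [-2.96, 2.96]. Speed limits (rad/s): [2.39, 2.39, 3.14, 3.14, 3.14, 3.14, 3.14].

INTERFACE

Orientations are given as [roll, pitch, yaw] about the fixed x, y, z axes, in that order (R = Rz(yaw) Ry(pitch) Rx(roll)).
In Python, from bench import r gives the robot as it stands. Calls block until the motion is done:
- r.move_ptp(position, orientation): joint-space move of the TCP to a pose.
- r.move_linear(position, ori=None, vel=0.15, contact_N=None): straight line of the TCP; ori=None keeps the orientation; vel is the mean speed in m/s. With contact_N (N) it stops when the force on the tool has changed by that much, and returns True; else False.
- r.move_joints(angles): joint-space move.
- r.set_gripper(opening): finger opening in m; the grip force is fixed at half the most; returns when the fingers have stopped.
- r.sleep(seconds).
- r.ik(position, orientation): joint angles nearest the present ones, or None.
- r.sense(): the state.
- r.snapshot(name): name is "scene" or "top" or "wrist"; returns the picture (480x640x3 uint8, blue, green, red); there is no depth.
- r.get_calibration(name): a dict with "fx", "fy", "cx", "cy" (pixels), "camera_from_world" (4x4, takes a point from world to camera coordinates); the wrist camera has in their place "tool_from_camera" (4x4, takes a point from camera to tool coordinates, whose origin is the TCP and whose axes are the tool frame's). Camera axes: x right, y up, looking along -z (the intrinsics and any distortion apply to the point x, -y, -z); pixel columns grow to the right and rows downward; lengths in m; the calibration is good to about 2 mm. The wrist camera is an equidistant fisheye: a pixel r from the principal point sees the ray r / f radians off the axis. A picture is of the moment at which its call begins: read the wrist's pose just before it. get_calibration takes no time and is no camera call.
A pose or a line that the arm cannot do raises r.MotionError and nothing moves.
- r.finish_job(): hands the job in, once; it reports no verdict.
The state is a dict: "time": time; "joints": joint angles; "qvel": joint speeds; "tau": joint torques, N m; "eef_pos": TCP position; "ee_rot": TCP orientation; "ft_force": force on the tool from outside, world axes, zero at the start; "torque": the same for the moment, N m; "finger_gap": finger opening in m.
Only numpy, scipy, OpenCV 4.12 (cv2) and the standard library are available. Lean on these libraries where they do the work, as an engineer would, in place of code of your own. Each camera call takes 0.05 s, during which the arm holds its last target.

## Working session

There is one attempt and no reset: what is moved stays moved. The work goes in short steps, each a Python script; the robot and the scene stay as the last script left them, time stands still between calls to the robot, and variables do not carry over. Pictures are saved under pics/ and viewed, and the job is handed in when it is done.

```bash
mkdir -p pics; ls; python3 - <<'E'
from bench import r
import cv2
s=r.sense();print(s)
for n in ("scene","top","wrist"):
    cv2.imwrite(f"pics/{n}0.png",r.snapshot(n)); print(n,r.get_calibration(n))
E
```

```text
pics
{'time': 0.0, 'joints': array([-1.27213227,  0.47775884,  0.0223305 ,  1.55641869, -0.01153503,
        1.10928227, -0.08312436]), 'qvel': array([ 0.00036041, -0.00096071,  0.00143074,  0.00022704, -0.003111  ,
       -0.00075116,  0.00144608]), 'tau': array([ 4.14763990e-04, -5.82843375e+01,  1.53480370e+00, -2.72603881e+01,
       -5.43341786e-02,  1.69558288e-02,  1.57046170e-04]), 'eef_pos': array([0.26683371, 0.61941691, 0.238723  ]), 'ee_rot': array([3.14150064e+00, 1.73737857e-03, 1.16402235e+00]), 'ft_force': array([ 0.0219148 , -0.32407821,  0.46718373]), 'torque': array([ 0.05092746, -0.0108501 ,  0.03712281]), 'finger_gap': 0.0878522779654313}
scene {'fx': 562.412265296007, 'fy': 562.412265296007, 'cx': 314.68102205417637, 'cy': 240.78370078200726, 'camera_from_world': array([[-0.83217561,  0.55425214, -0.01697973,  0.48883197],
       [-0.41389611, -0.60047923,  0.68418908,  0.16495301],
       [ 0.36901729,  0.57639331,  0.72910698, -1.72722044],
       [ 0.        ,  0.        ,  0.        ,  1.        ]])}
top {'fx': 546.3991465677306, 'fy': 546.3991465677306, 'cx': 312.9025102629493, 'cy': 238.51952556585164, 'camera_from_world': array([[ 0.01679813, -0.99984341, -0.00556543,  0.01892262],
       [ 0.97776222,  0.0152629 ,  0.20916042, -0.61007959],
       [-0.20904272, -0.00895517,  0.97786551, -1.14542293],
       [ 0.        ,  0.        ,  0.        ,  1.        ]])}
wrist {'fx': 371.64829954431775, 'fy': 371.64829954431775, 'cx': 322.84053575793945, 'cy': 235.8598299624437, 'tool_from_camera': array([[ 9.99998630e-01,  2.45861631e-04, -1.63708950e-03,
         7.37443210e-04],
       [-2.65833028e-04, -9.52227686e-01, -3.05388871e-01,
        -8.58638035e-02],
       [-1.63396536e-03,  3.05388888e-01, -9.52226316e-01,
        -1.44145942e-01],
       [ 0.00000000e+00,  0.00000000e+00,  0.00000000e+00,
         1.00000000e+00]])}
```

View pics/scene0.png

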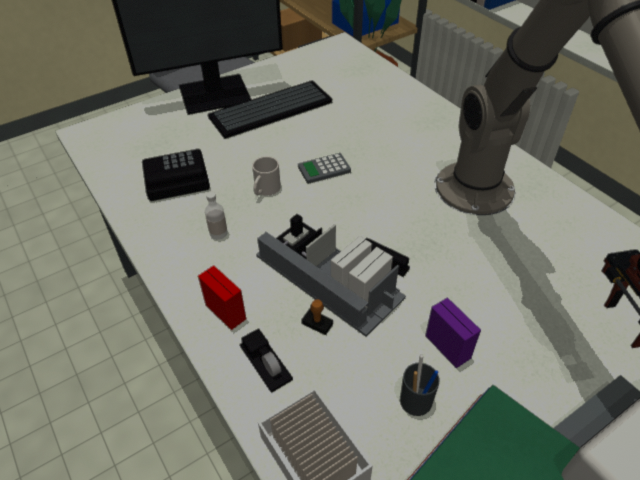

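View pics/top0.png

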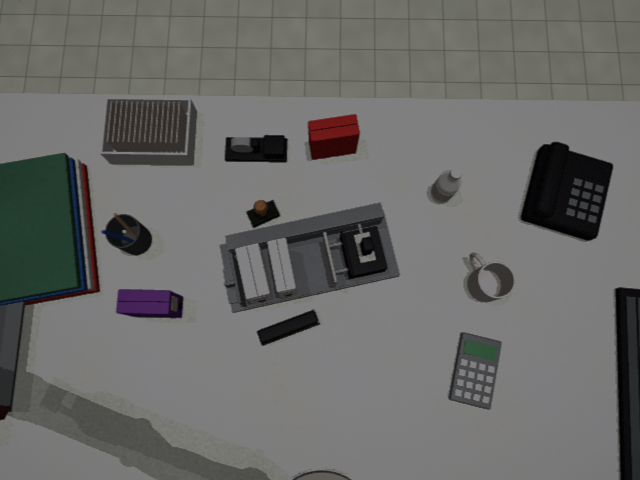

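View pics/wrist0.png

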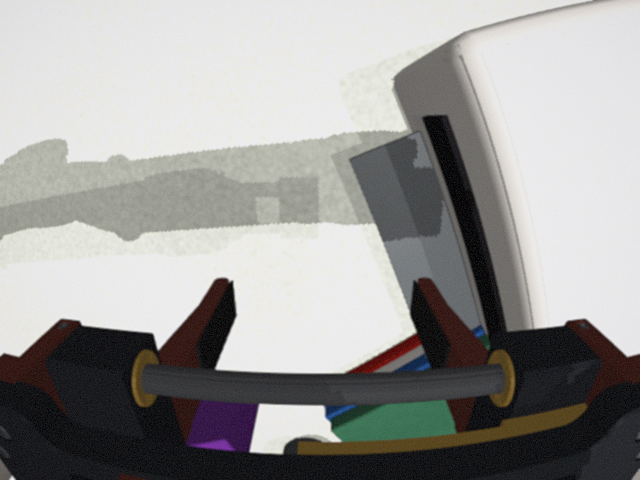

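The top picture shows the tray in the middle, about (222..398, 205..310). The follower and grip are at about (366,246), the plate at about (332,258), the white boxes at (283,266) and (252,272), and the rail is on the upper side. I'll enlarge this.

```bash
python3 - <<'E'
import cv2
t=cv2.imread("pics/top0.png")[190:325,205:415]
cv2.imwrite("pics/topc.png",cv2.resize(cv2.convertScaleAbs(t,alpha=1.5,beta=10),None,fx=3.8,fy=3.8,interpolation=cv2.INTER_CUBIC))
t=cv2.imread("pics/scene0.png")[205:340,245:425]
cv2.imwrite("pics/scenec.png",cv2.resize(cv2.convertScaleAbs(t,alpha=1.5,beta=10),None,fx=4.4,fy=4.4,interpolation=cv2.INTER_CUBIC))
E
```

```text
(no output)
```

View pics/topc.png

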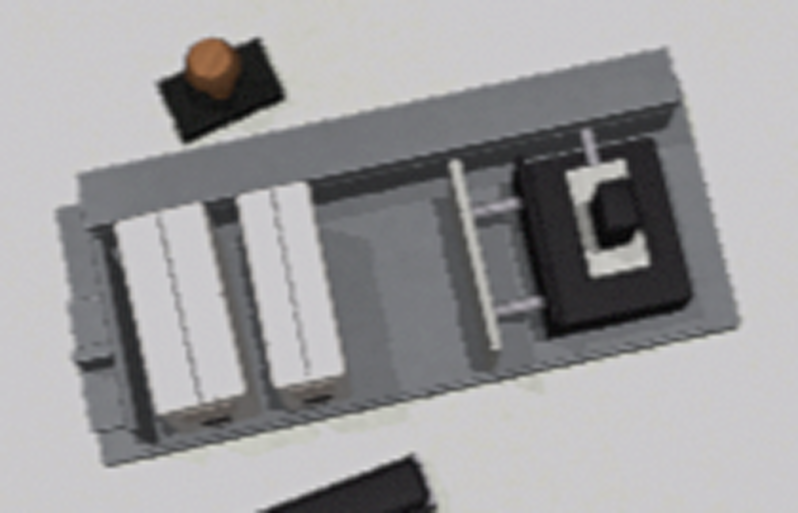

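View pics/scenec.png

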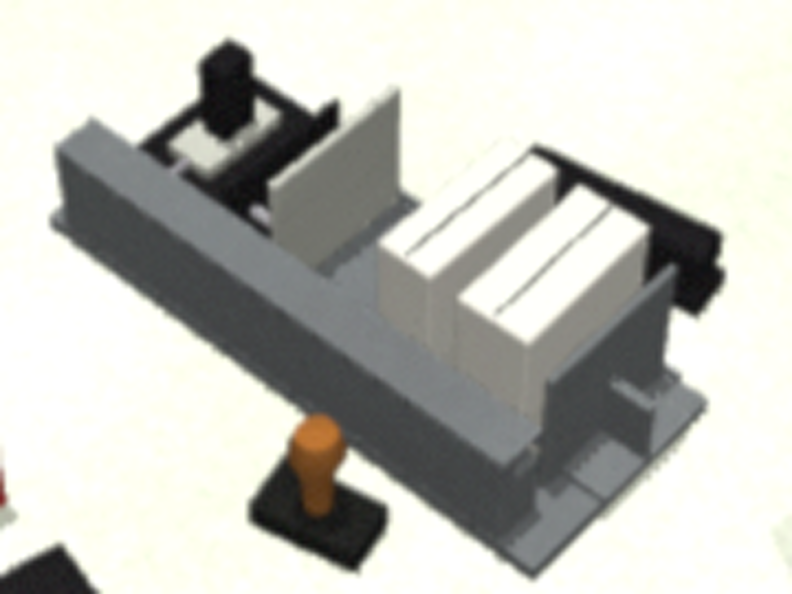

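```bash
cat > h.py <<'E'
import numpy as np
from bench import r
def ray(n,uv):
    c=r.get_calibration(n);M=c["camera_from_world"];R=M[:3,:3]
    o=-R.T@M[:3,3]
    d=R.T@np.array([(uv[0]-c["cx"])/c["fx"],-(uv[1]-c["cy"])/c["fy"],-1.])
    return o,d
def onz(n,uv,z):
    o,d=ray(n,uv);return o+d*(z-o[2])/d[2]
def px(n,p):
    c=r.get_calibration(n);M=c["camera_from_world"];q=M[:3,:3]@np.array(p)+M[:3,3]
    return np.array([c["cx"]+c["fx"]*q[0]/-q[2],c["cy"]-c["fy"]*q[1]/-q[2]])
E
python3 - <<'E'
from h import *
T=lambda u,v,z:onz("top",(205+(u+.5)/3.8-.5,190+(v+.5)/3.8-.5),z)
S=lambda u,v,z:onz("scene",(245+(u+.5)/4.4-.5,205+(v+.5)/4.4-.5),z)
P={}
for k,a in dict(nr=(738,325,.012),nl=(105,465,.012),ul=(58,208,.012),railFL=(78,172,.085),railFR=(668,48,.085),railNL=(88,225,.085),railNR=(678,100,.085),
  grip=(618,206,.13),plT=(455,160,.114),plB=(494,350,.114)).items():
    P[k]=T(*a);print(k,P[k].round(4))
for a,b in (("nl","nr"),("railFL","railFR"),("railNL","railNR"),("nl","ul"),("plT","plB")):
    d=P[a]-P[b];print(a,b,np.linalg.norm(d).round(4),np.degrees(np.arctan2(d[1],d[0])).round(2))
for k,a in dict(gripS=(229,54,.13),railFL=(530,512,.085),).items(): print(k,S(*a).round(4))
# bigger crops
import cv2
t=cv2.imread("pics/top0.png")[215:285,325:395];cv2.imwrite("pics/g1.png",cv2.resize(cv2.convertScaleAbs(t,alpha=2.5,beta=10),None,fx=8,fy=8,interpolation=cv2.INTER_CUBIC))
t=cv2.imread("pics/scene0.png")[205:265,265:335];cv2.imwrite("pics/g2.png",cv2.resize(cv2.convertScaleAbs(t,alpha=2.5,beta=10),None,fx=8,fy=8,interpolation=cv2.INTER_CUBIC))
E
```

```text
nr [ 0.5386 -0.1679  0.012 ]
nl [0.449  0.2079 0.012 ]
ul [0.6038 0.2439 0.012 ]
railFL [0.6104 0.2201 0.085 ]
railFR [ 0.6894 -0.1189  0.085 ]
railNL [0.5795 0.2129 0.085 ]
railNR [ 0.6584 -0.1244  0.085 ]
grip [ 0.5861 -0.0854  0.13  ]
plT [0.6143 0.0042 0.114 ]
plB [ 0.5076 -0.0185  0.114 ]
nl nr 0.3863 103.41
railFL railFR 0.3482 103.12
railNL railNR 0.3464 103.15
nl ul 0.1588 -166.9
plT plB 0.109 12.04
gripS [ 0.5851 -0.0842  0.13  ]
railFL [0.6157 0.2539 0.085 ]
```

View pics/g1.png

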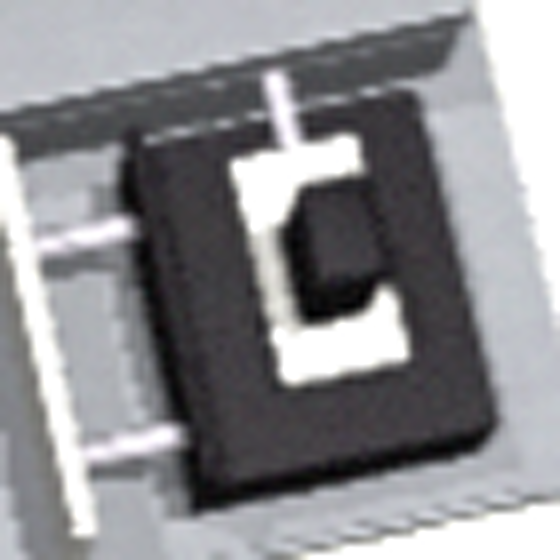

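View pics/g2.png

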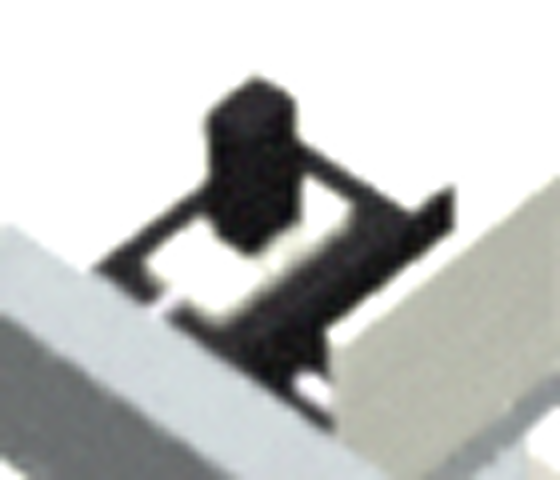

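```bash
cat >> h.py <<'E'
A=np.radians(103.2)
ey=np.array([np.cos(A),np.sin(A),0]);ex=np.array([np.sin(A),-np.cos(A),0])
C0=.566
E
python3 - <<'E'
from h import *
for yaw in (A,A-np.pi):
    for p in ((.586,-.085,.24),(.586,-.085,.107),(.55,.06,.107)):
        print(yaw,p,r.ik(p,[np.pi,0,yaw]))
# end-face est from scene: end stop front top edge / box side
S=lambda u,v,z:onz("scene",(245+(u+.5)/4.4-.5,205+(v+.5)/4.4-.5),z)
for k,a in dict(endtop1=(552,385,.1),endtop2=(672,270,.1),wideTopL=(527,345,.132),wideTopR=(648,230,.132),wideTopBackL=(459,293,.132),slimL=(430,275,.132),slimBackL=(380,238,.132),plL=(275,183,.114),plR=(398,92,.114)).items():
    p=S(*a);print(k,p.round(4),'rack x %.4f y %.4f'%(p@ex-C0,p@ey))
print("grip",np.array([.5856,-.085,0])@ex-C0,np.array([.5856,-.085,0])@ey)
E
```

```text
1.8011797880581482 (0.586, -0.085, 0.24) [-0.37512151  0.37200137  0.53693738  1.78803996 -0.2172274   1.04050289
  2.04356638]
1.8011797880581482 (0.586, -0.085, 0.107) [-0.22838834  0.51910509  0.35306099  1.88884416 -0.24740393  0.7760668
  2.06079814]
1.8011797880581482 (0.55, 0.06, 0.107) [-0.34663944  0.44762223  0.15823604  1.97103699 -0.10240292  0.73042902
  1.67380683]
-1.340412865531645 (0.586, -0.085, 0.24) [-0.61290643  0.45652951  0.88522484  1.80169796 -0.39875803  1.07343245
 -0.92313644]
-1.340412865531645 (0.586, -0.085, 0.107) [-0.47493372  0.60014097  0.7038994   1.90476392 -0.51989197  0.82676932
 -0.83436731]
-1.340412865531645 (0.55, 0.06, 0.107) [-0.69587422  0.51581089  0.61963522  1.99369711 -0.4276546   0.76240386
 -1.16249808]
endtop1 [0.563  0.2027 0.1   ] rack x 0.0284 y 0.0688
endtop2 [0.4582 0.176  0.1   ] rack x -0.0797 y 0.0667
wideTopL [0.5743 0.1929 0.132 ] rack x 0.0371 y 0.0566
wideTopR [0.4705 0.1658 0.132 ] rack x -0.0701 y 0.0539
wideTopBackL [0.5827 0.1435 0.132 ] rack x 0.0341 y 0.0067
slimL [0.5882 0.1243 0.132 ] rack x 0.0350 y -0.0133
slimBackL [0.5953 0.087  0.132 ] rack x 0.0334 y -0.0512
plL [0.6117 0.0057 0.114 ] rack x 0.0309 y -0.1342
plR [ 0.5118 -0.0143  0.114 ] rack x -0.0710 y -0.1308
grip -0.015282018436883038 -0.21647647628101865
```

```bash
python3 - <<'E'
from h import *
import cv2
r.move_ptp([.586,-.085,.23],[np.pi,0,A-np.pi])
s=r.sense();print(s["time"],s["eef_pos"],s["ee_rot"],s["ft_force"])
cv2.imwrite("pics/w1.png",r.snapshot("wrist"))
E
```

```text
2.8833 [ 0.58628393 -0.08379193  0.22983021] [ 3.14146305e+00  4.05665592e-04 -1.33826342e+00] [ 0.19993049 -0.56496627 -0.63748745]
```

View pics/w1.png

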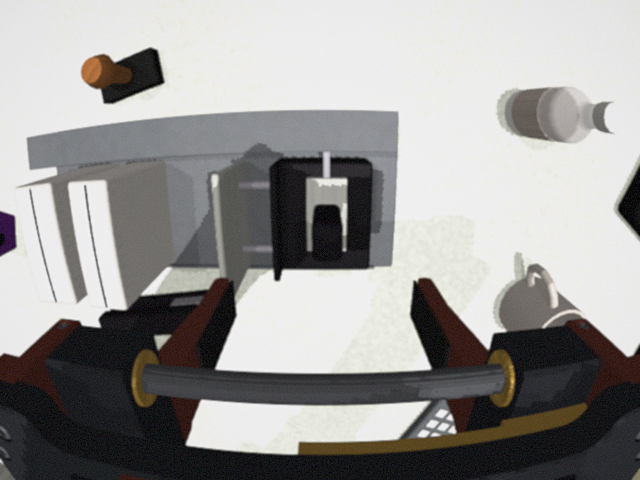

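```bash
cat >> h.py <<'E'
from scipy.spatial.transform import Rotation as Ro
def wray(uv,pos,rot):
    c=r.get_calibration("wrist");X=c["tool_from_camera"]
    u=np.array([uv[0]-c["cx"],uv[1]-c["cy"]])/c["fx"];th=np.linalg.norm(u)
    d=np.array([np.sin(th)*u[0]/th,-np.sin(th)*u[1]/th,-np.cos(th)])
    R=Ro.from_euler("xyz",rot).as_matrix()
    return np.array(pos)+R@X[:3,3],R@X[:3,:3]@d
def wz(uv,pos,rot,z):
    o,d=wray(uv,pos,rot);return o+d*(z-o[2])/d[2]
E
python3 - <<'E'
import cv2
t=cv2.imread("pics/w1.png")[145:285,265:405]
cv2.imwrite("pics/w1c.png",cv2.resize(cv2.convertScaleAbs(t,alpha=3,beta=20),None,fx=4,fy=4,interpolation=cv2.INTER_CUBIC))
E
```

```text
(no output)
```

View pics/w1c.png

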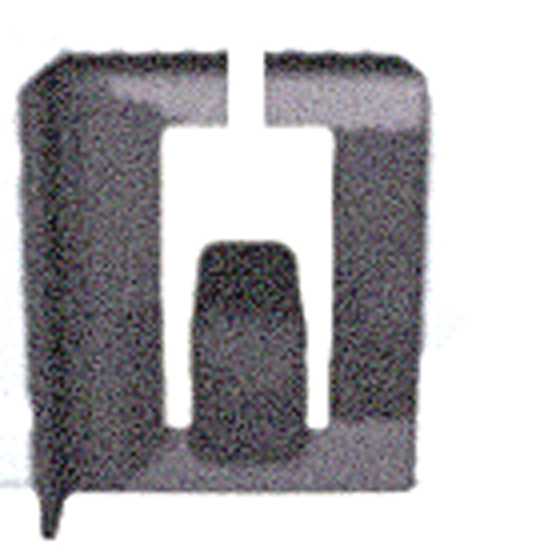

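```bash
python3 - <<'E'
from h import *
p,o=[0.58628393,-0.08379193,0.22983021],[3.14146305,4.05665592e-04,-1.33826342]
for u,v in ((190,460),(306,460),(194,318),(302,318),(248,390)):
    q=wz((265+u/4,145+v/4),p,o,.13);print((u,v),q.round(4),'rack',(q@ex-C0).round(4),(q@ey).round(4))
for u,v,z in ((214,173,.114),(216,275,.114),(400,110,.085),(28,137,.085),(398,152,.085),(84,175,.132),(165,160,.132),(20,186,.132)):
    q=wz((u,v),p,o,z);print((u,v),q.round(4),'rack',(q@ex-C0).round(4),(q@ey).round(4))
E
```

```text
(190, 460) [ 0.5724 -0.0778  0.13  ] rack -0.0265 -0.2064
(306, 460) [ 0.5771 -0.0977  0.13  ] rack -0.0264 -0.2269
(194, 318) [ 0.598  -0.0727  0.13  ] rack -0.0004 -0.2073
(302, 318) [ 0.6022 -0.0906  0.13  ] rack -0.0004 -0.2257
(248, 390) [ 0.5875 -0.0847  0.13  ] rack -0.0134 -0.2166
(214, 173) [0.6148 0.0057 0.114 ] rack 0.0338 -0.1348
(216, 275) [ 0.5356 -0.0076  0.114 ] rack -0.0463 -0.1297
(400, 110) [ 0.6907 -0.1185  0.085 ] rack 0.0794 -0.2731
(28, 137) [0.6094 0.2186 0.085 ] rack 0.0772 0.0737
(398, 152) [ 0.6582 -0.1254  0.085 ] rack 0.0462 -0.2724
(84, 175) [0.5974 0.1071 0.132 ] rack 0.0401 -0.0322
(165, 160) [0.6205 0.0382 0.132 ] rack 0.0468 -0.1045
(20, 186) [0.5759 0.1805 0.132 ] rack 0.0359 0.0443
```

```bash
cat >> h.py <<'E'
O=[np.pi,0,A-np.pi]
def W(x,y,z): return list((x+C0)*ex+y*ey+np.array([0,0,z]))
def st(l=""):
    s=r.sense();p=s["eef_pos"];f=s["ft_force"]
    print(l,"t%.2f x %.4f y %.4f z %.4f | fx %.1f fy %.1f fz %.1f gap %.4f"%(s["time"],p@ex-C0,p@ey,p[2],f@ex,f@ey,f[2],s["finger_gap"]),flush=True)
    return s
E
python3 - <<'E'
from h import *
print(r.move_linear(W(-.0125,-.2165,.106),O,vel=.12,contact_N=8)); st("down")
r.set_gripper(0.0); st("grip")
print(r.move_linear(W(-.0125-.012,-.2165,.106),O,vel=.05,contact_N=20));st("pull12")
E
```

```text
False
down t4.12 x -0.0120 y -0.2168 z 0.1067 | fx 0.1 fy -0.2 fz -0.5 gap 0.0875
grip t5.14 x -0.0126 y -0.2174 z 0.1060 | fx 0.3 fy -3.6 fz -3.3 gap 0.0218
False
pull12 t5.53 x -0.0252 y -0.2173 z 0.1060 | fx -2.4 fy -4.6 fz -1.6 gap 0.0219
```

```bash
python3 - <<'E'
from h import *
print(r.move_linear(W(-.0126-.0215,-.2172,.106),O,vel=.05,contact_N=20));st("pull21.5")
r.sleep(.1);s=st()
y=s["eef_pos"]@ey
for t in (-.19,-.17):
    print(r.move_linear(W(-.0341,t,.106),O,vel=.06,contact_N=25));st("slide")
E
```

```text
False
pull21.5 t5.88 x -0.0341 y -0.2173 z 0.1060 | fx 0.4 fy -4.0 fz -3.4 gap 0.0219
 t5.97 x -0.0340 y -0.2173 z 0.1060 | fx 1.0 fy -4.3 fz -3.4 gap 0.0221
False
slide t6.58 x -0.0341 y -0.1892 z 0.1060 | fx -0.3 fy -0.4 fz -0.0 gap 0.0218
False
slide t7.06 x -0.0342 y -0.1696 z 0.1060 | fx 0.3 fy -0.3 fz -0.1 gap 0.0220
```

```bash
python3 - <<'E'
from h import *
import cv2
r.move_linear(W(-.0341,-.140,.106),O,vel=.08,contact_N=25);st("slide")
for t in np.arange(-.132,-.1079,.004):
    c=r.move_linear(W(-.0341,t,.106),O,vel=.05,contact_N=25)
    r.sleep(.05);st("s%.3f"%t)
    if c: print("contact");break
cv2.imwrite("pics/s2.png",r.snapshot("scene"));cv2.imwrite("pics/t2.png",r.snapshot("top"))
t=cv2.imread("pics/s2.png")[205:340,245:425]
cv2.imwrite("pics/s2c.png",cv2.resize(cv2.convertScaleAbs(t,alpha=1.5,beta=10),None,fx=4.4,fy=4.4,interpolation=cv2.INTER_CUBIC))
E
```

```text
slide t7.58 x -0.0342 y -0.1392 z 0.1060 | fx -1.6 fy 1.7 fz 1.0 gap 0.0219
s-0.132 t7.94 x -0.0342 y -0.1326 z 0.1060 | fx -0.3 fy -3.5 fz -0.7 gap 0.0217
s-0.128 t8.24 x -0.0342 y -0.1288 z 0.1060 | fx 0.4 fy -6.2 fz -3.1 gap 0.0218
s-0.124 t8.54 x -0.0342 y -0.1245 z 0.1060 | fx -0.6 fy -5.5 fz -2.9 gap 0.0220
s-0.120 t8.84 x -0.0342 y -0.1204 z 0.1060 | fx -0.2 fy -5.1 fz -2.2 gap 0.0218
s-0.116 t9.14 x -0.0342 y -0.1163 z 0.1060 | fx -0.1 fy -5.7 fz -2.9 gap 0.0220
s-0.112 t9.44 x -0.0342 y -0.1125 z 0.1060 | fx -0.7 fy -5.4 fz -2.8 gap 0.0218
s-0.108 t9.74 x -0.0342 y -0.1085 z 0.1060 | fx -0.5 fy -4.9 fz -3.5 gap 0.0215
```

View pics/s2c.png

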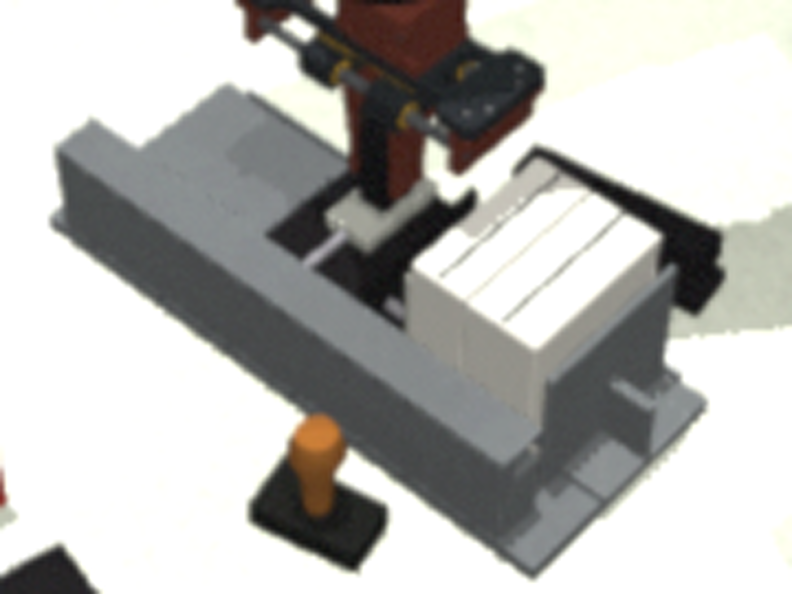

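View pics/t2.png

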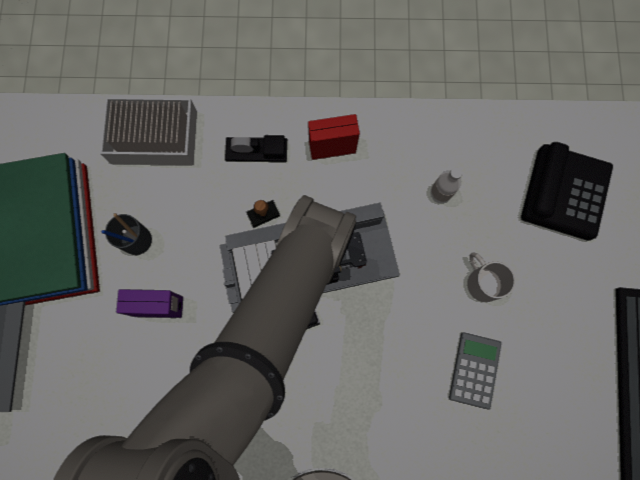

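```bash
python3 - <<'E'
from h import *
for t in np.arange(-.106,-.0959,.002):
    c=r.move_linear(W(-.0341,t,.106),O,vel=.05,contact_N=25)
    r.sleep(.1);st("s%.3f"%t)
    if c: print("contact");break
E
```

```text
s-0.106 t10.19 x -0.0342 y -0.1068 z 0.1060 | fx -0.5 fy -5.9 fz -3.3 gap 0.0221
s-0.104 t10.54 x -0.0342 y -0.1048 z 0.1060 | fx -1.1 fy -6.4 fz -3.2 gap 0.0222
s-0.102 t10.89 x -0.0342 y -0.1028 z 0.1060 | fx -0.0 fy -7.5 fz -4.1 gap 0.0218
s-0.100 t11.24 x -0.0342 y -0.1010 z 0.1060 | fx -0.8 fy -6.2 fz -3.3 gap 0.0220
s-0.098 t11.59 x -0.0343 y -0.0992 z 0.1060 | fx 0.0 fy -6.8 fz -4.0 gap 0.0221
s-0.096 t11.94 x -0.0342 y -0.0974 z 0.1060 | fx 0.4 fy -8.0 fz -3.3 gap 0.0220
```

```bash
python3 - <<'E'
from h import *
import cv2
cv2.imwrite("pics/s3.png",r.snapshot("scene"))
s=r.sense();print(repr(s["eef_pos"]),repr(s["ee_rot"]),s["time"])
cv2.imwrite("pics/w3.png",r.snapshot("wrist"))
t=cv2.imread("pics/s3.png")[235:325,325:415]
cv2.imwrite("pics/s3c.png",cv2.resize(cv2.convertScaleAbs(t,alpha=1.,beta=0),None,fx=6.6,fy=6.6,interpolation=cv2.INTER_CUBIC))
E
```

```text
array([0.53995696, 0.02660925, 0.10597378]) array([-3.14127368e+00, -1.82027968e-03, -1.34145436e+00]) 11.9917
```

View pics/s3c.png

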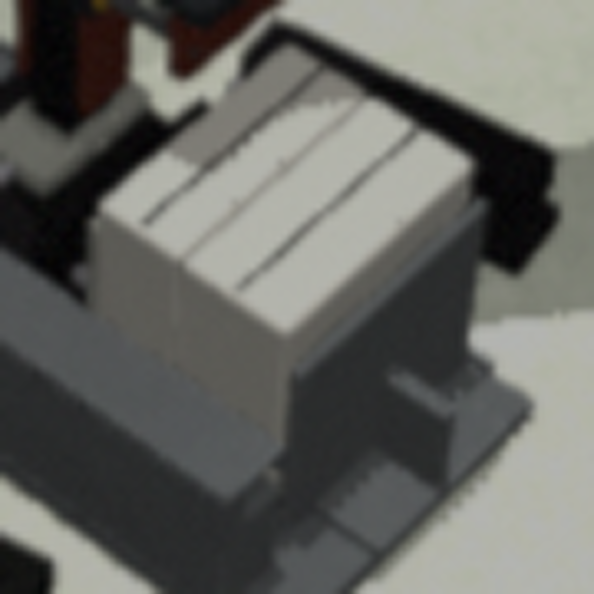

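View pics/w3.png

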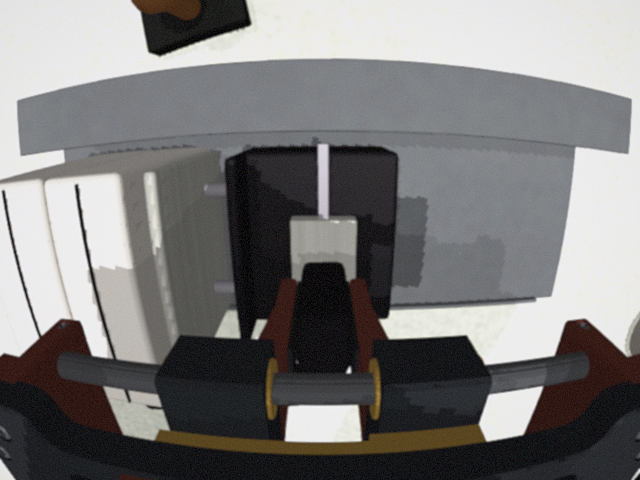

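```bash
python3 - <<'E'
from h import *
S=lambda u,v,z:onz("scene",(325+(u+.5)/6.6-.5,235+(v+.5)/6.6-.5),z)
for a in ((288,332,.132),(472,167,.132),(183,265,.132),(365,95,.132),(100,205,.132),(296,372,.11),(486,205,.11)):
    p=S(*a);print("scene",a,'rack x %.4f y %.4f'%(p@ex-C0,p@ey))
p=[0.53995696,0.02660925,0.10597378];o=[-3.14127368e+00,-1.82027968e-03,-1.34145436e+00]
for a in ((146,175,.114),(147,250,.114),(155,175,.114),(122,175,.132),(130,250,.132),(45,182,.132)):
    q=wz(a[:2],p,o,a[2]);print("wrist",a,'rack x %.4f y %.4f rel grip %.4f'%(q@ex-C0,q@ey,q@ey+.0975))
E
```

```text
scene (288, 332, 0.132) rack x 0.0354 y 0.0667
scene (472, 167, 0.132) rack x -0.0693 y 0.0673
scene (183, 265, 0.132) rack x 0.0370 y 0.0196
scene (365, 95, 0.132) rack x -0.0709 y 0.0163
scene (100, 205, 0.132) rack x 0.0358 y -0.0210
scene (296, 372, 0.11) rack x 0.0331 y 0.0700
scene (486, 205, 0.11) rack x -0.0745 y 0.0722
wrist (146, 175, 0.114) rack x 0.0316 y -0.0255 rel grip 0.0720
wrist (147, 250, 0.114) rack x -0.0001 y -0.0217 rel grip 0.0758
wrist (155, 175, 0.114) rack x 0.0314 y -0.0296 rel grip 0.0679
wrist (122, 175, 0.132) rack x 0.0345 y -0.0249 rel grip 0.0726
wrist (130, 250, 0.132) rack x 0.0064 y -0.0240 rel grip 0.0735
wrist (45, 182, 0.132) rack x 0.0343 y 0.0138 rel grip 0.1113
```

```bash
cat >> h.py <<'E'
def tryy(y):
    cmd=y-.0  
    r.move_linear(W(-.0341,y,.106),O,vel=.05,contact_N=30); r.sleep(.1); st("at %.4f"%y)
    c=r.move_linear(W(-.0186,y,.106),O,vel=.04,contact_N=9); s=st("push c=%s"%c)
    if (not c) : return True
    if s["eef_pos"]@ex-C0>-.0225: return True
    r.move_linear(W(-.0341,y,.106),O,vel=.08); return False
E
python3 - <<'E'
from h import *
for y in (-.0915,-.089,-.094):
    if tryy(y): print("IN");break
E
```

```text
at -0.0915 t12.39 x -0.0343 y -0.0930 z 0.1060 | fx 0.6 fy -8.5 fz -4.8 gap 0.0215
push c=False t12.93 x -0.0185 y -0.0929 z 0.1060 | fx 1.0 fy -8.0 fz -4.2 gap 0.0215
IN
```

```bash
python3 - <<'E'
from h import *
import cv2
c=r.move_linear(W(-.0110,-.0915,.106),O,vel=.03,contact_N=12);print(c);r.sleep(.1);st("home")
cv2.imwrite("pics/s4.png",r.snapshot("scene"))
s=r.sense();print(repr(s["eef_pos"]),repr(s["ee_rot"]))
cv2.imwrite("pics/w4.png",r.snapshot("wrist"))
E
```

```text
False
home t13.43 x -0.0122 y -0.0930 z 0.1060 | fx -3.9 fy -7.9 fz 1.0 gap 0.0220
array([0.56041713, 0.03595276, 0.10597132]) array([ 3.13994800e+00, -1.16982965e-03, -1.34171134e+00])
```

View pics/w4.png

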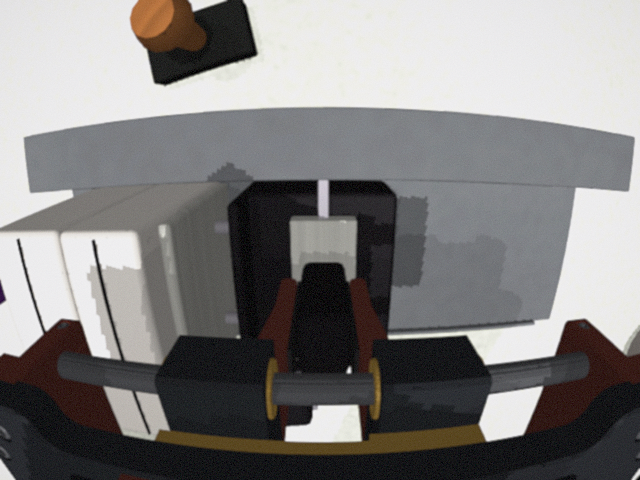

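```bash
python3 - <<'E'
from h import *
c=r.move_linear(W(-.0110,-.0965,.106),O,vel=.03,contact_N=18);print(c);r.sleep(.1);st("-y")
c=r.move_linear(W(-.0110,-.0885,.106),O,vel=.03,contact_N=25);print(c);r.sleep(.1);st("+y")
E
```

```text
False
-y t13.95 x -0.0121 y -0.0946 z 0.1060 | fx -5.7 fy 2.0 fz 6.4 gap 0.0220
False
+y t14.47 x -0.0122 y -0.0909 z 0.1060 | fx -2.2 fy -9.3 fz -1.2 gap 0.0224
```

```bash
python3 - <<'E'
from h import *
import cv2
r.move_linear(W(-.0113,-.0915,.106),O,vel=.03);r.sleep(.1);st("pre")
r.set_gripper(.05);st("open")
r.move_linear(W(-.0122,-.0925,.23),O,vel=.12);s=st("up")
print(repr(s["eef_pos"]),repr(s["ee_rot"]))
cv2.imwrite("pics/w5.png",r.snapshot("wrist"));cv2.imwrite("pics/s5.png",r.snapshot("scene"))
t=cv2.imread("pics/s5.png")[205:340,245:425]
cv2.imwrite("pics/s5c.png",cv2.resize(cv2.convertScaleAbs(t,alpha=1.,beta=0),None,fx=4.4,fy=4.4,interpolation=cv2.INTER_CUBIC))
E
```

```text
pre t14.82 x -0.0122 y -0.0921 z 0.1060 | fx -3.6 fy -5.2 fz 3.1 gap 0.0219
open t15.45 x -0.0112 y -0.0914 z 0.1060 | fx 0.7 fy -0.5 fz -0.7 gap 0.0500
up t16.63 x -0.0127 y -0.0923 z 0.2293 | fx -0.2 fy -0.3 fz 0.4 gap 0.0496
array([0.55977947, 0.03650296, 0.2292822 ]) array([ 3.14023359e+00,  6.78480554e-06, -1.34027438e+00])
```

View pics/w5.png

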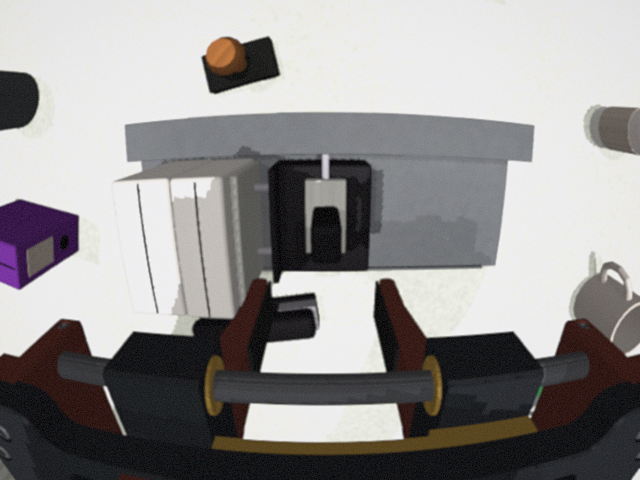

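View pics/s5c.png

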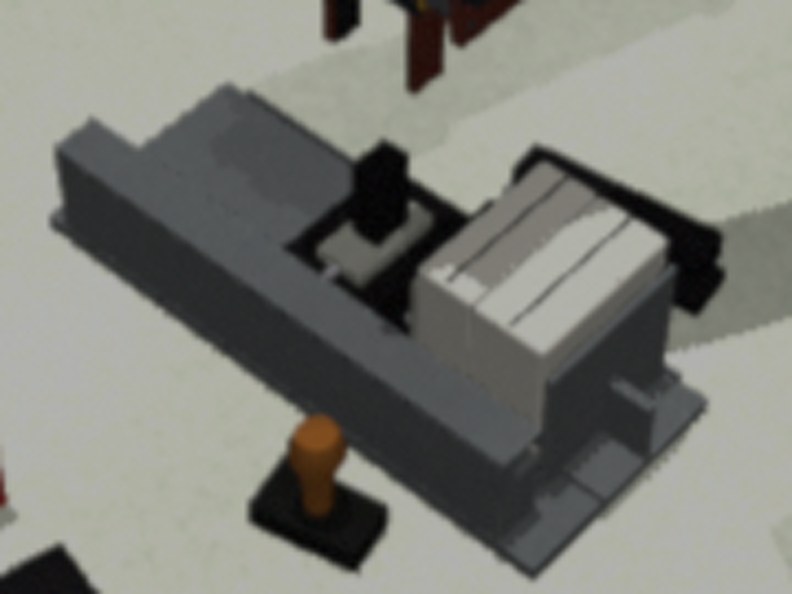

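The row is closed, with the grip at about (327,232) in the wrist view. I'll measure the grip, the box back edge (the plate plane) and the end of the row.

```bash
python3 - <<'E'
import cv2
t=cv2.imread("pics/w5.png")[150:290,225:385]
cv2.imwrite("pics/w5c.png",cv2.resize(cv2.convertScaleAbs(t,alpha=2.,beta=20),None,fx=5,fy=4.2,interpolation=cv2.INTER_CUBIC)[:600])
E
```

```text
(no output)
```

View pics/w5c.png

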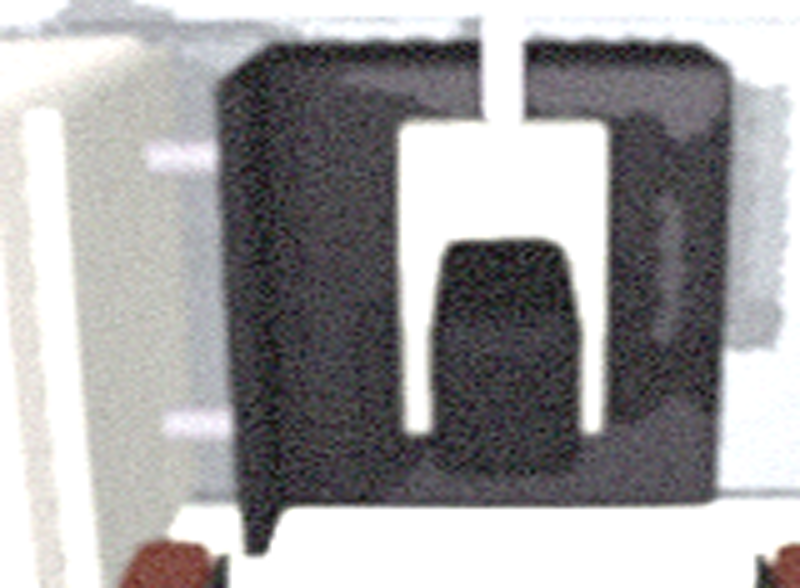

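```bash
python3 - <<'E'
from h import *
p=[0.55977947,0.03650296,0.2292822];o=[3.14023359,0,-1.34027438]
w=lambda u,v,z:wz((225+u/5,150+v/4.2),p,o,z)
for n,q in (("grip",w(507,398,.13)),("grip near edge",w(507,472,.13)),("gL",w(432,440,.13)),("gR",w(580,440,.13)),("plate face",w(25,120,.114)),("plate face2",w(65,520,.114)),("plate back",w(62,120,.114)),
   ("box end",wz((115,181),p,o,.132)),("box end2",wz((135,314),p,o,.132)),("seam",wz((170,180),p,o,.132))):
    print(n,'x %.4f y %.4f'%(q@ex-C0,q@ey))
S=lambda u,v,z:onz("scene",(245+(u+.5)/4.4-.5,205+(v+.5)/4.4-.5),z)
for a in ((542,352,.132),(668,243,.132),(472,307,.132),(418,268,.132),(384,162,.13)):
    q=S(*a);print(a,'x %.4f y %.4f'%(q@ex-C0,q@ey))
E
```

```text
grip x -0.0133 y -0.0930
grip near edge x -0.0265 y -0.0931
gL x -0.0207 y -0.0826
gR x -0.0207 y -0.1033
plate face x 0.0312 y -0.0238
plate face2 x -0.0429 y -0.0248
plate back x 0.0311 y -0.0293
box end x 0.0358 y 0.0615
box end2 x -0.0738 y 0.0638
seam x 0.0344 y 0.0155
(542, 352, 0.132) x 0.0355 y 0.0655
(668, 243, 0.132) x -0.0699 y 0.0679
(472, 307, 0.132) x 0.0369 y 0.0182
(418, 268, 0.132) x 0.0357 y -0.0214
(384, 162, 0.13) x -0.0120 y -0.0891
```

```bash
python3 - <<'E'
from h import *
st("fin");r.finish_job()
E
```

```text
fin t16.73 x -0.0127 y -0.0924 z 0.2292 | fx 0.2 fy 0.3 fz -0.1 gap 0.0499
the job is handed in; nothing more can be done
```

The card tray is closed up and the job is handed in at 16.7 s; no verdict came back. I gripped the lock slide, pulled it back about 21.5 mm and slid the block about 124 mm. That pushed both boxes together against the end stop. I then pushed the lock home, and its bolt found a gap on the first try. After that I let go and lifted clear.

Last checks:
- **Lock:** the grip sits at the same place across the tray as when it was home at the start (−13.3 mm now, −13.4 mm then). With the lock home, a nudge each way moved the block only about 3.7 mm in total. That is close to the 3 mm of play between two pins plus some give in the arm, so it looks held.
- **Springs:** compressed by about 15–16 mm of 30 mm (plate face about 69 mm ahead of the grip). My two camera views differ by about 2–4 mm along the tray, so that figure is only good to a few millimetres. The push force, about 8 N including the block's friction, is roughly what half compression would give.
- **Boxes and desk:** the boxes are upright and tight together. The bystanders I could see in the last pictures look undisturbed; I did not measure their positions.

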